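# Move the dip basket with the lifting hook, then hang the hook up

## Robot

A 6-joint arm with a two-finger parallel gripper is mounted at the origin on a cart in front of the work surface, level with it; the furniture and walls round the work are solid. World frame = base frame: x ahead of the robot, y to its left, z up, the work surface at z = 0. Lengths are in m, angles in rad, forces in N, time in s.
With the tool pointing down it reaches from about 0.3 to 0.775 m from the base axis. Payload 14.6 kg.
Tool frame: the origin (TCP) lies where the fingers leave the gripper's body, on its centre line; the fingertips stand 97 mm ahead of it and the grasp point (between the pads) lies 78 mm ahead of it; z points along the fingers, y is the line along which they close (so a half turn about z gives the same grasp; the last joint's range is limited). The gripper opens to 94 mm and grips with 3 to 60 N. Pads are 16 mm wide; open, the fingers measure 119 mm over their backs; the gripper's body (75 mm by 177 mm) begins 78 mm behind the grasp point.
Start: joints at [1.035, 0.3, 1.521, -0, 1.321, -0.067], TCP at [0.248, 0.491, 0.303] pointing down, gripper open.
Joint ranges: [-3.03, 3.03], [-0.79, 2.21], [0.23, 2.52], [-1.04, 4.18], [0, 3.07], [-2.55, 2.55]. Speed limits (rad/s): [2.22, 2.22, 2.57, 3.14, 3.14, 3.14].

## Interface

Orientations are given as a unit quaternion [x, y, z, w].
In Python, from workcell import ctrl, eyes gives the robot as it stands. The module is installed in compiled form; this text tells all that it offers.
- The arm moves only by the tool drive_tool, never from a script. Its argument "targets" is a list of rows, each an object of numbers: "dx", "dy", "dz": the shift along the world's x, y, z in mm; "ax", "ay", "az": the turn, a rotation vector about the world's x, y, z in degrees; "grip": the closure, from 0 (fully open) to 1 (shut). A call has 1 to 10 rows; each row shifts and turns the commanded pose from where the row before left it; what a row does not reach is not made up. A row lasts 1/8 s, in which the tool goes at most 62.5 mm and 10.7 degrees, less where a joint would pass 70% of its speed; a pose out of reach is approached as far as the arm can. A call is refused whole if a number of a shift passes 62.5 or a number of a turn 10.7, either way. A call with a gripper value outside its range is refused whole. The fingers move at their own pace and stop on an object; "grip_force" is the grip in N (left out, the last holds). Time passes only in rows, so rows that do not move let the fingers close. It gives the time, the measured TCP pose, the force, the opening and the grip force at its end, in the units of the state.
- ctrl.read_state(): the state, without advancing time (a new reading comes with each control period).
- eyes.snapshot(name): name is "side" or "top" or "wrist"; returns a dict with "frame" (384x512x3 uint8, red, green, blue), "K" (3x3 intrinsics, pixels), "R" (3x3) and "t" (3): a world point X has camera coordinates R X + t; the wrist camera has in their place "mount" (4x4, takes a point from camera to tool coordinates, whose origin is the TCP and whose axes are the flange's). Camera axes: x right, y down, z forward; pixel columns grow to the right and rows downward; lengths in m; the calibration is good to about 2 mm. A picture is of the moment at which its call begins: read the wrist's pose just before it. There is no depth.
- ctrl.job_done(): hands the job in; it is judged then, once.
The state is a dict: "time_s": time; "qpos": joint angles; "qvel": joint speeds; "joint_efforts": joint torques, N m; "ee_pos": TCP position; "eef_rot": TCP orientation; "contact_force": force on the tool from outside, world axes, zero at the start; "moment": the same for the moment, N m; "gripper_width": finger opening in m; "grip_force": force on a finger pad.
Only numpy, scipy, OpenCV 4.12 (cv2) and the standard library are available. Lean on these libraries where they do the work, as an engineer would, in place of code of your own. Each camera call takes 0.05 s, during which the arm holds its last target. There are 200 camera calls.

## Task

Take the lifting hook from its slotted rack and use it to lift the dip basket that holds the pump flange by its handle; stand the basket upright in the drain tray with the flange still in it, then slide the hook fully back into the rack slot so that it hangs there by its grip. The basket is freshly dipped, so no part of the robot may touch it: only the hook; carry it steadily and set it down without dropping it. Leave the other basket and everything else on the bench as they are.

Things in the scene. Friction and masses are not known exactly. Their poses are not given: they have to be found in the camera images.
- lifting_hook: lifting hook, loose, in the rack at the start: black block grip above a flat steel strip bent to a J. Origin: centre of the grip's underside, z up. Grip 24 mm (x) by 40 mm (y), 46 mm high, with a 30 x 46 x 6 mm cap on top. Strip 5 mm thick (x), 28 mm wide (y), from z 0 down to -114 mm. The J lies on the +x side. 0.16 kg. Grip it across x (24 mm).
- hook_throat (a point): centre of the J's floor (its upper face) on the hook, axes as the hook: hook x +9, y 0, z -110 mm. The throat between strip and lip is 13 mm wide (hook x +2.5 to +15.5 mm); the lip is 5 mm thick, 28 mm wide and rises 16 mm above this floor; the floor is 4 mm thick. The throat is open upward and to both sides (y).
- hook_rack: hook rack, fixed: grey foot 84 x 70 mm, column, forked top plate 6 mm thick, top face 140 mm up. Slot 9 mm wide along rack x, from the mouth at -x to its end at x +17 mm; column at x +31 to +41 mm. Origin: on the bench below the seat. Home: hook origin at x 0 (-16 to +10 mm), y 0, z 140 mm, grip resting on the prongs, strip in the slot, hook y along rack x, either way round.
- rack_mouth (a point): middle of the slot's mouth at the prong tips, on the plate's top face: rack x -37, y 0, z 140 mm. Axes as the rack. The mouth is about 18 mm wide and narrows to 9 mm over 15 mm; the plate is about 60 mm wide here.
- basket_flange: the dip basket to move: square aluminium basket 76 x 76 mm, 48 mm deep, walls and floor 3 mm, holding the round yellow pump flange, with a rigid round-bar bail handle (see point bail_bar). Origin: centre of the underside, z up. With the flange about 0.65 kg.
- bail_bar (a point): middle of the bail's top bar, 112 mm above the basket's underside; axes as the basket. The bar is 7 mm thick and straight along y for 29 mm to either side; posts go down to the basket at y +36.5 and -36.5 mm. The space under the bar is free down to the rim (48 mm).
- pump_flange: pump flange, 66 mm across and 36 mm high, loose in its basket (its underside lies 3 mm above the basket's underside). Origin: centre of its underside.
- basket_adapter: the other dip basket, same make, size and origin, with a hexagonal pipe adapter standing in it, 42 mm across and 44 mm high; to be left alone.
- drain_tray: drain tray, fixed: square steel tray 114 x 114 mm outside, 108 x 108 mm inside, lip 14 mm high, floor 3 mm thick. Origin: centre of its underside on the bench; sides along its x and y. A basket fits in it only within about 30 degrees of square.
- spray_can: spray can standing upright, 65 mm across, 199 mm high, easily toppled. Origin: centre of its underside.
- parts_tin: open tin, 86 mm across, 56 mm high. Origin: centre of its underside.
- gauge: pressure gauge lying on its back, 78 x 55 mm, 26 mm high. Origin: centre of its underside.
- wood_block: wood block, 45 x 90 x 32 mm. Origin: centre of its underside.
- marker: black marker pen lying on the bench, 18 x 138 (y) x 18 mm. Origin: centre of its underside.
- vice: bench vice, fixed, the same in every run, at the left: its body and screw handle fill world x 0.39 to 0.53 m at y above -0.01 m and x up to 0.58 m at y above 0.03 m, up to 140 mm high, and over 200 mm beyond y 0.25 m. Origin: under its base.
- bench_hose (a point): a point on the fixed black hose, 30 mm high, that runs over the bench from the vice to the right edge: at world x 0.53 to 0.60 m for y 0.05 to -0.10 m, then x 0.50 to 0.545 m for y -0.10 to -0.38 m. The bench's front edge is at x 0.345 m, its right edge at y -0.38 m.

How it is judged:
On the way, in this order (a step that is already met when the one before it is completed fails the run):
1. the flange basket hangs clear on the hook, held by nothing else (height (world z) of basket_flange above 0.03 m and contact force between basket_flange and lifting_hook above 2 N), for 0.3 s.
2. the flange basket stands in the drain tray, flange inside, and the hook is clear of it (horizontal distance between basket_flange and drain_tray below 0.028 m and z of basket_flange in the frame of drain_tray below 0.008 m and angle between basket_flange's own z axis and vertical below 0.08 rad and horizontal distance between pump_flange and basket_flange below 0.02 m and z of pump_flange in the frame of basket_flange below 0.02 m and contact force between basket_flange and lifting_hook below 0.1 N and linear speed of basket_flange below 0.03 m/s), for 0.2 s.
At the end, for the whole second after the job is handed in: The flange basket stands flat and upright inside the drain tray (centres within 28 mm, tilt under 0.08 rad) with the pump flange in it; the hook hangs in the rack slot by its grip, within 16 mm of the seat in front of it and 10 mm behind, upright within 0.12 rad; all at rest (horizontal distance between basket_flange and drain_tray below 0.028 m and z of basket_flange in the frame of drain_tray below 0.008 m and angle between basket_flange's own z axis and vertical below 0.08 rad and horizontal distance between pump_flange and basket_flange below 0.02 m and z of pump_flange in the frame of basket_flange below 0.02 m and x of lifting_hook in the frame of hook_rack between -0.016 and 0.01 m and y of lifting_hook in the frame of hook_rack between -0.008 and 0.008 m and z of lifting_hook in the frame of hook_rack between 0.134 and 0.146 m and angle between lifting_hook's own z axis and vertical below 0.12 rad and linear speed of lifting_hook below 0.05 m/s and linear speed of basket_flange below 0.03 m/s); the robot touches nothing.
It fails at once if the robot touches the flange basket (contact force between basket_flange and the fingers above 0.5 N or contact force between basket_flange and the arm above 0.5 N).
It fails at once if the flange basket is dropped or flung (faster than 1 m/s) or tipped past 0.6 rad (linear speed of basket_flange above 1 m/s or angle between basket_flange's own z axis and vertical above 0.6 rad).
It fails at once if the spray can, the tin, gauge, wood block, marker or the other basket is shifted by more than 25 mm, or the can or the other basket tipped (distance of any of spray_can, parts_tin, gauge, wood_block, marker, basket_adapter from where it was at the start of the episode above 0.025 m or angle between any of spray_can, basket_adapter's own z axis and vertical above 0.3 rad).
It also fails if it takes over 72 s, if anything falls off the work surface, if the arm or the gripper's body presses on something with over 40 N, if the wrist force passes 120 N, or if a joint passes its speed limit or range.

## Working session

There is one attempt and no reset: what is moved stays moved. The work goes in short steps, Python scripts to look and compute and a tool call to move; the robot and the scene stay as the last step left them, time stands still between calls to the robot, and variables do not carry over. Pictures are saved under pics/ and viewed, at most 10 in all, crops included, and the job is handed in when it is done.

Besides the shell and the picture viewer there is one more tool, called after "Request:" by a JSON object that holds its "method" and its "body". drive_tool: Moves the arm, as the interface text tells. Its arguments: {"type":"object","properties":{"targets":{"type":"array","items":{"type":"object","properties":{"dx":{"type":"number"},"dy":{"type":"number"},"dz":{"type":"number"},"ax":{"type":"number"},"ay":{"type":"number"},"az":{"type":"number"},"grip":{"type":"number"}}}},"grip_force":{"type":"number"}},"required":["targets"]}

```bash
mkdir -p pics; cat > h.py <<'E'
import numpy as np, cv2, json, pickle
from workcell import ctrl, eyes
def snap(n, f):
    st=ctrl.read_state(); s=eyes.snapshot(n); s=dict(s); s['st']=st
    cv2.imwrite(f'pics/{f}.png', cv2.cvtColor(s['frame'],cv2.COLOR_RGB2BGR)); pickle.dump(s,open(f'pics/{f}.pkl','wb')); return s
def load(f): return pickle.load(open(f'pics/{f}.pkl','rb'))
def ray(s,u,v):
    d=np.linalg.inv(s['K'])@[u,v,1.]
    if 'R' in s and s['R'] is not None: R=np.array(s['R']);return -R.T@s['t'],R.T@d
    from scipy.spatial.transform import Rotation as Q
    Rt=Q.from_quat(s['st']['eef_rot']).as_matrix();M=np.array(s['mount'])
    return Rt@M[:3,3]+s['st']['ee_pos'],Rt@M[:3,:3]@d
def plane(s,u,v,z):
    o,d=ray(s,u,v);return o+d*(z-o[2])/d[2]
def proj(s,X):
    c=s['K']@(np.array(s['R'])@X+s['t']);return c[:2]/c[2]
def tri(s1,p1,s2,p2):
    A=[];b=[]
    for s,p in((s1,p1),(s2,p2)):
        o,d=ray(s,*p);d=d/np.linalg.norm(d);P=np.eye(3)-np.outer(d,d);A.append(P);b.append(P@o)
    return np.linalg.solve(A[0]+A[1],b[0]+b[1])
E
python3 - <<'E'
from h import *
np.set_printoptions(precision=4,suppress=True)
a=snap('top','top0');b=snap('side','side0')
for s in(a,b): print(s['K'],-np.array(s['R']).T@s['t'],np.array(s['R']))
s=snap('wrist','w0');print(s['mount'],s['st'])
im=np.vstack([s2['frame'] for s2 in(a,b)]);
for n in('top0','side0'):
    i=cv2.imread(f'pics/{n}.png');cv2.imwrite(f'pics/{n}_b.png',cv2.resize(i,(800,600),interpolation=cv2.INTER_CUBIC))
E
```

```text
[[430.6508   0.     253.9528]
 [  0.     430.6508 193.2676]
 [  0.       0.       1.    ]] [0.4272 0.0003 1.4543] [[-0.0194 -0.9998  0.0107]
 [-0.9935  0.018  -0.1121]
 [ 0.1119 -0.0128 -0.9936]]
[[469.8092   0.     252.6384]
 [  0.     469.8092 194.926 ]
 [  0.       0.       1.    ]] [0.4815 1.2175 0.9935] [[-0.9976 -0.064  -0.0248]
 [-0.0178  0.5899 -0.8073]
 [ 0.0663 -0.805  -0.5896]]
[[ 0.0004 -0.9694 -0.2455  0.0725]
 [ 1.      0.0004 -0.     -0.001 ]
 [ 0.0001 -0.2455  0.9694 -0.0813]
 [ 0.      0.      0.      1.    ]] {'time_s': 0.1, 'qpos': array([ 1.0354,  0.3004,  1.5215,  0.    ,  1.3207, -0.0666]), 'qvel': array([ 0.001 , -0.0006, -0.0032, -0.0014, -0.0006,  0.0003]), 'joint_efforts': array([  0.002 , -53.2647, -35.3283,   0.071 ,   0.0235,  -0.0002]), 'ee_pos': array([0.2484, 0.4906, 0.3021]), 'eef_rot': array([ 0.2322,  0.9727, -0.0005, -0.0002]), 'contact_force': array([ 0.3876, -0.7138,  0.6598]), 'moment': array([ 0.0262, -0.0001, -0.015 ]), 'grip_force': 0.0, 'gripper_width': 0.09374134375520465}
```

View pics/top0_b.png

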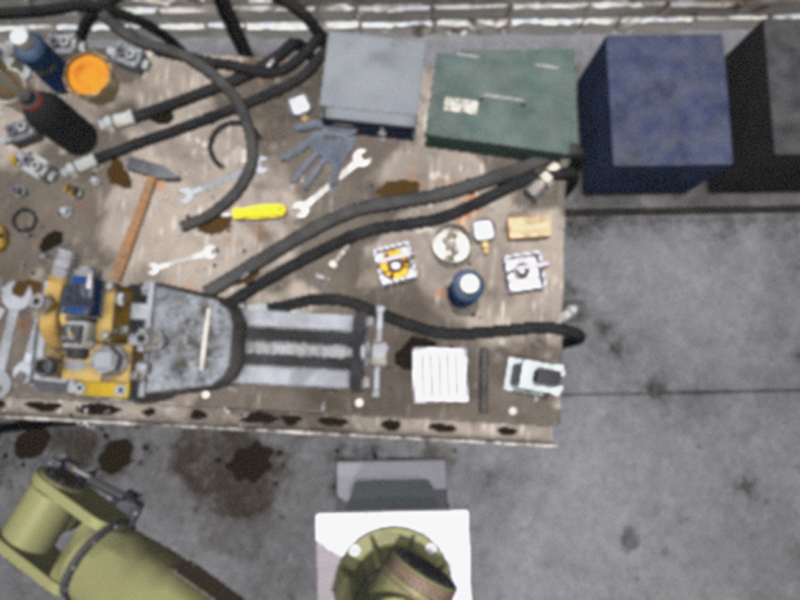

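View pics/side0_b.png

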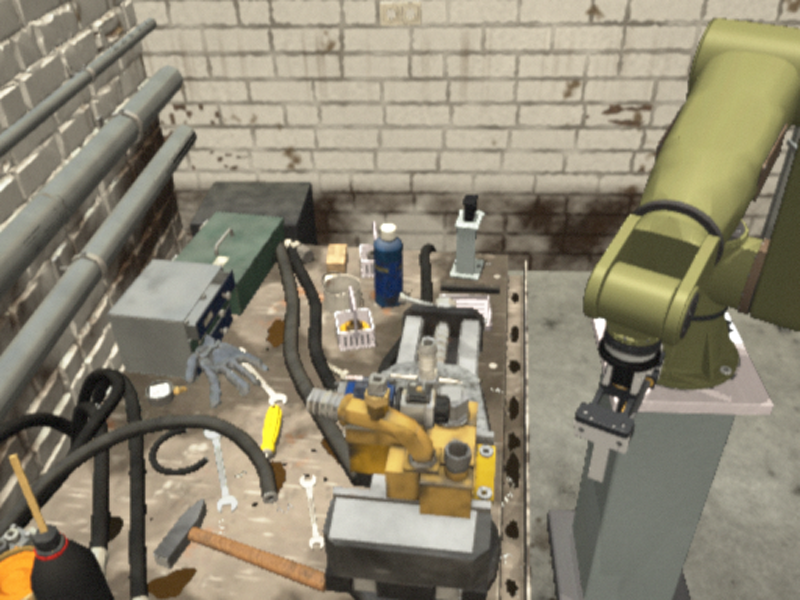

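```bash
python3 - <<'E'
from h import *
i=cv2.imread('pics/top0.png')[130:270,230:375];cv2.imwrite('pics/c1.png',cv2.resize(i,None,fx=4.1,fy=4.1,interpolation=cv2.INTER_CUBIC))
j=cv2.imread('pics/side0.png')[115:235,200:330];cv2.imwrite('pics/c2.png',cv2.resize(j,None,fx=5,fy=5,interpolation=cv2.INTER_CUBIC))
a=load('top0')
for n,u,v,z in [('tray',440,375,.01),('fb bar',396,264,.1),('can top',467,284,.199),('ad',524,271,.05),('cap',548,376,.19),('foot',532,376,.1),('marker',484,380,.015),('tin',452,244,.056),('block',529,228,.03),('gauge',484,230,.02)]:
    print(n,plane(a,u*.64,v*.64,z).round(3))
E
```

```text
tray [ 0.431 -0.107  0.01 ]
fb bar [ 0.658 -0.017  0.1  ]
can top [ 0.6   -0.149  0.199]
ad [ 0.646 -0.288  0.05 ]
cap [ 0.425 -0.296  0.19 ]
foot [ 0.425 -0.285  0.1  ]
marker [ 0.419 -0.2    0.015]
tin [ 0.706 -0.137  0.056]
block [ 0.743 -0.307  0.03 ]
gauge [ 0.743 -0.211  0.02 ]
```

View pics/c1.png

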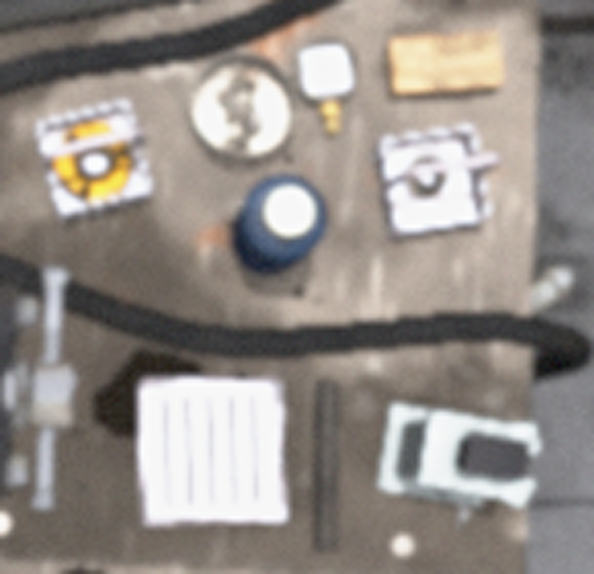

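View pics/c2.png

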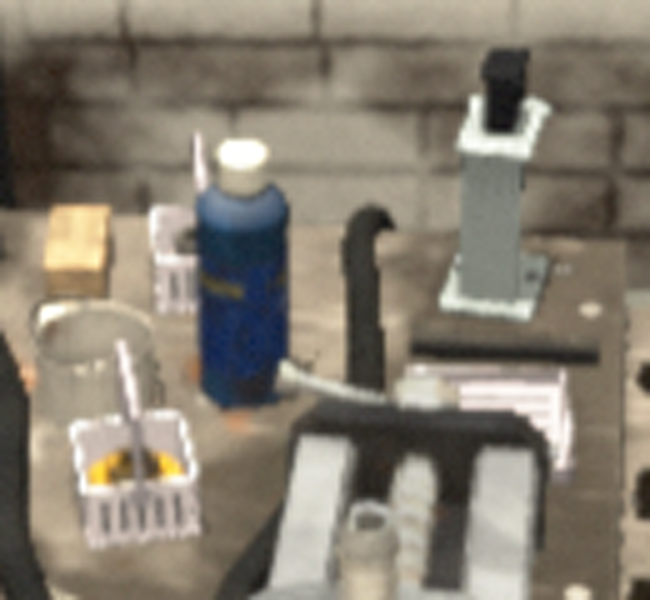

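Top crop: flange basket at (95,160), adapter basket (435,180), can (280,220), tray (213,450), marker (327,465), rack with the hook's black cap at (495,455). The side view shows the rack column on the camera (+y) side, so the slot mouth faces −y. I'll move above the rack, with the tool's y along world x.

Request:
{"method": "drive_tool", "body": {"targets": [{"dz": 40}, {"dx": 9, "dy": -39, "dz": 5, "az": -3.2}, {"dx": 9, "dy": -39, "dz": 5, "az": -3.2}, {"dx": 9, "dy": -39, "dz": 5, "az": -3.2}, {"dx": 9, "dy": -39, "dz": 5, "az": -3.2}, {"dx": 9, "dy": -39, "dz": 5, "az": -3.2}, {"dx": 9, "dy": -39, "dz": 5, "az": -3.2}, {"dx": 9, "dy": -39, "dz": 5, "az": -3.2}, {"dx": 9, "dy": -39, "dz": 5, "az": -3.2}, {"dx": 9, "dy": -39, "dz": 5, "az": -3.2}]}}

```text
$.targets[0]: bad value
```

Request:
{"method": "drive_tool", "body": {"targets": [{"dx": 9, "dy": -39, "dz": 5, "az": -3.2}, {"dx": 9, "dy": -39, "dz": 5, "az": -3.2}, {"dx": 9, "dy": -39, "dz": 5, "az": -3.2}, {"dx": 9, "dy": -39, "dz": 5, "az": -3.2}, {"dx": 9, "dy": -39, "dz": 0, "az": -3.2}, {"dx": 9, "dy": -39, "az": -3.2}, {"dx": 9, "dy": -39, "az": -3.2}, {"dx": 9, "dy": -39, "az": -3.2}, {"dx": 9, "dy": -39, "az": -3.2}, {"dx": 9, "dy": -39, "az": -3.2}]}}

```text
$.targets[0]: bad value
```

Request:
{"method": "drive_tool", "body": {"targets": [{"dx": 5, "dy": -40}, {}]}}

```text
$.targets[0]: bad value
```

```bash
python3 - <<'E'
from h import *
s=snap('wrist','w1');print(s['K'],s['st']['ee_pos'],s['st']['eef_rot'])
E
```

```text
[[296.76673629   0.         256.20510228]
 [  0.         296.76673629 193.2638466 ]
 [  0.           0.           1.        ]] [0.2484405  0.49057715 0.30224884] [ 2.32253663e-01  9.72655169e-01 -3.78929124e-04 -1.22568125e-04]
```

View pics/w1.png

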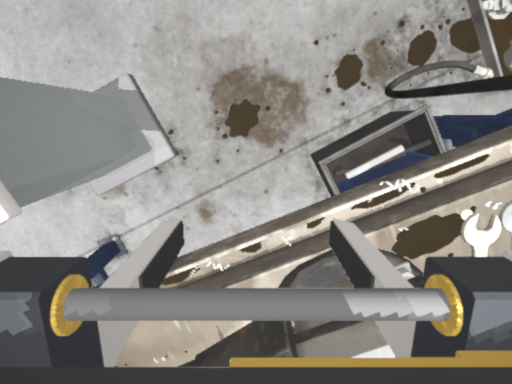

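The move was refused, so each row probably needs every field. The wrist picture only shows the start pose: fingers at (180,240) and (335,240) and the floor below.

Request:
{"method": "drive_tool", "body": {"targets": [{"dx": 0, "dy": 0, "dz": 40, "ax": 0, "ay": 0, "az": 0, "grip": 0}, {"dx": 9, "dy": -39, "dz": 5, "ax": 0, "ay": 0, "az": -3.2, "grip": 0}, {"dx": 9, "dy": -39, "dz": 5, "ax": 0, "ay": 0, "az": -3.2, "grip": 0}, {"dx": 9, "dy": -39, "dz": 5, "ax": 0, "ay": 0, "az": -3.2, "grip": 0}, {"dx": 9, "dy": -39, "dz": 5, "ax": 0, "ay": 0, "az": -3.2, "grip": 0}, {"dx": 9, "dy": -39, "dz": 5, "ax": 0, "ay": 0, "az": -3.2, "grip": 0}, {"dx": 9, "dy": -39, "dz": 5, "ax": 0, "ay": 0, "az": -3.2, "grip": 0}, {"dx": 9, "dy": -39, "dz": 5, "ax": 0, "ay": 0, "az": -3.2, "grip": 0}, {"dx": 9, "dy": -39, "dz": 5, "ax": 0, "ay": 0, "az": -3.2, "grip": 0}, {"dx": 9, "dy": -39, "dz": 5, "ax": 0, "ay": 0, "az": -3.2, "grip": 0}]}}

```text
time_s: 1.45
ee_pos: [0.3295, 0.1384, 0.3879]
eef_rot: [0.468, 0.884, 0.0, 0.0]
contact_force: [0.6, -0.2, 0.2]
gripper_width: 0.0939
grip_force: 0.0
```

Request:
{"method": "drive_tool", "body": {"targets": [{"dx": 9, "dy": -39, "dz": 5, "ax": 0, "ay": 0, "az": -3.2, "grip": 0}, {"dx": 9, "dy": -39, "dz": 5, "ax": 0, "ay": 0, "az": -3.2, "grip": 0}, {"dx": 9, "dy": -39, "dz": 5, "ax": 0, "ay": 0, "az": -3.2, "grip": 0}, {"dx": 9, "dy": -39, "dz": 0, "ax": 0, "ay": 0, "az": -3.2, "grip": 0}, {"dx": 9, "dy": -39, "dz": 0, "ax": 0, "ay": 0, "az": -3.2, "grip": 0}, {"dx": 9, "dy": -39, "dz": 0, "ax": 0, "ay": 0, "az": -3.2, "grip": 0}, {"dx": 9, "dy": -39, "dz": 0, "ax": 0, "ay": 0, "az": -3.2, "grip": 0}, {"dx": 9, "dy": -39, "dz": 0, "ax": 0, "ay": 0, "az": -3.2, "grip": 0}, {"dx": 9, "dy": -39, "dz": 0, "ax": 0, "ay": 0, "az": -3.2, "grip": 0}, {"dx": 9, "dy": -39, "dz": 0, "ax": 0, "ay": 0, "az": -3.2, "grip": 0}]}}

```text
time_s: 2.7
ee_pos: [0.4196, -0.2517, 0.4026]
eef_rot: [0.693, 0.721, 0.0, -0.0]
contact_force: [0.7, -1.1, 0.3]
gripper_width: 0.0939
grip_force: 0.0
```

Request:
{"method": "drive_tool", "body": {"targets": [{"dx": 5, "dy": -40, "dz": 0, "ax": 0, "ay": 0, "az": -3.0, "grip": 0}, {"dx": 0, "dy": 0, "dz": 0, "ax": 0, "ay": 0, "az": 0, "grip": 0}]}}

```text
time_s: 2.95
ee_pos: [0.4244, -0.2921, 0.4017]
eef_rot: [0.712, 0.702, -0.0, -0.001]
contact_force: [-0.8, 0.4, -0.3]
gripper_width: 0.0938
grip_force: 0.0
```

```bash
python3 - <<'E'
from h import *
s=snap('wrist','w2');print(s['st']['ee_pos'])
E
```

```text
[ 0.42438702 -0.29213106  0.40169173]
```

View pics/w2.png

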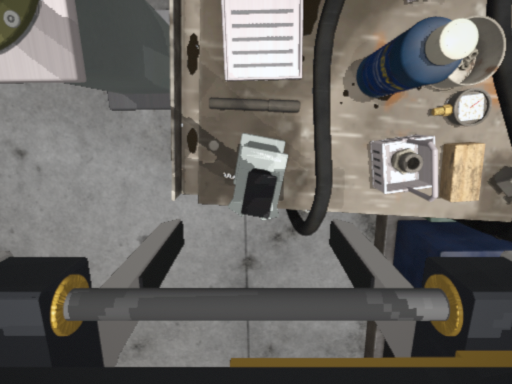

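The wrist view shows the black cap at about (260,193) on the rack (foot end at (262,140)). The tray is at the top (262,38), the marker at (254,104), the can at (410,60) and the adapter basket at (404,165).

```bash
python3 - <<'E'
from h import *
s=load('w2');g=cv2.cvtColor(s['frame'],cv2.COLOR_RGB2GRAY)
print(g[160:224,236:286:2])
m=((g<60)*255).astype(np.uint8);m2=np.zeros_like(m);m2[160:225,236:286]=m[160:225,236:286]
c=max(cv2.findContours(m2,0,1)[0],key=cv2.contourArea);r=cv2.minAreaRect(c);b=cv2.boxPoints(r);print(r)
for p in b: print(p,plane(s,*p,.192).round(4))
print(plane(s,*r[0],.192))
E
```

```text
[[ 63 112 116 ... 242 230 229]
 [ 65 114 118 ... 242 229 228]
 [ 70 113 116 ... 233 228 227]
 ...
 [142 143 141 ... 113 116 121]
 [141 141 140 ... 116 118 120]
 [141 140 139 ... 118 120 118]]
((258.8565979003906, 192.5980987548828), (28.68758201599121, 46.31785202026367), 10.619654655456543)
[240.49055 212.71696] [ 0.4059 -0.3153  0.192 ]
[249.0264  167.19243] [ 0.4156 -0.2681  0.192 ]
[277.22266 172.47923] [ 0.4435 -0.2738  0.192 ]
[268.6868  218.00377] [ 0.4349 -0.3214  0.192 ]
[ 0.42501041 -0.29418198  0.192     ]
```

Cap measures 48 x 28.5 mm (46 x 30 given) and is yawed about −10.8°. Its centre is (0.425, −0.2945), which agrees with the top view. I'll grasp it there.

Request:
{"method": "drive_tool", "body": {"targets": [{"dx": 1, "dy": -2.5, "dz": -30, "ax": 0, "ay": 0, "az": -10, "grip": 0}, {"dx": 0, "dy": 0, "dz": -35, "ax": 0, "ay": 0, "az": 0, "grip": 0}, {"dx": 0, "dy": 0, "dz": -35, "ax": 0, "ay": 0, "az": 0, "grip": 0}, {"dx": 0, "dy": 0, "dz": -30, "ax": 0, "ay": 0, "az": 0, "grip": 0}, {"dx": 0, "dy": 0, "dz": -20, "ax": 0, "ay": 0, "az": 0, "grip": 0}, {"dx": 0, "dy": 0, "dz": -11, "ax": 0, "ay": 0, "az": 0, "grip": 0}, {"dx": 0, "dy": 0, "dz": 0, "ax": 0, "ay": 0, "az": 0, "grip": 0.4}, {"dx": 0, "dy": 0, "dz": 0, "ax": 0, "ay": 0, "az": 0, "grip": 0.5}, {"dx": 0, "dy": 0, "dz": 0, "ax": 0, "ay": 0, "az": 0, "grip": 0.6}], "grip_force": 10}}

```text
time_s: 4.12
ee_pos: [0.4256, -0.2929, 0.2424]
eef_rot: [0.77, 0.638, 0.0, 0.001]
contact_force: [0.2, 0.0, -0.2]
gripper_width: 0.0676
grip_force: 0.0
```

Request:
{"method": "drive_tool", "body": {"targets": [{"dx": 0, "dy": 0, "dz": 0, "ax": 0, "ay": 0, "az": 0, "grip": 0.8}, {"dx": 0, "dy": 0, "dz": 0, "ax": 0, "ay": 0, "az": 0, "grip": 1}, {"dx": 0, "dy": 0, "dz": 0, "ax": 0, "ay": 0, "az": 0, "grip": 1}, {"dx": 0, "dy": 0, "dz": 0, "ax": 0, "ay": 0, "az": 0, "grip": 1}], "grip_force": 40}}

```text
time_s: 4.62
ee_pos: [0.4256, -0.2929, 0.2417]
eef_rot: [0.77, 0.638, 0.0, 0.0]
contact_force: [0.9, -1.1, -0.5]
gripper_width: 0.029
grip_force: 40.0
```

Request:
{"method": "drive_tool", "body": {"targets": [{"dx": 0, "dy": 0, "dz": 0, "ax": 0, "ay": 0, "az": 0, "grip": 1}, {"dx": 0, "dy": 0, "dz": 0, "ax": 0, "ay": 0, "az": 0, "grip": 1}], "grip_force": 40}}

```text
time_s: 4.88
ee_pos: [0.4255, -0.2929, 0.2417]
eef_rot: [0.77, 0.638, 0.0, 0.0]
contact_force: [1.6, 0.1, 0.6]
gripper_width: 0.0295
grip_force: 40.0
```

```bash
python3 - <<'E'
from h import *
w=snap('wrist','w3');s=snap('side','s3')
a=cv2.resize(w['frame'][100:300,140:370],None,fx=1.7,fy=1.7,interpolation=2)
b=cv2.resize(s['frame'][95:215,255:340],None,fx=4,fy=4,interpolation=2)
H=max(a.shape[0],b.shape[0]);p=lambda x:cv2.copyMakeBorder(x,0,H-x.shape[0],0,0,0)
o=np.hstack([p(a),p(b)]);print(o.shape);cv2.imwrite('pics/c3.png',o[:,:,::-1])
print(w['st']['gripper_width'])
E
```

```text
(480, 731, 3)
0.029469526674885026
```

View pics/c3.png

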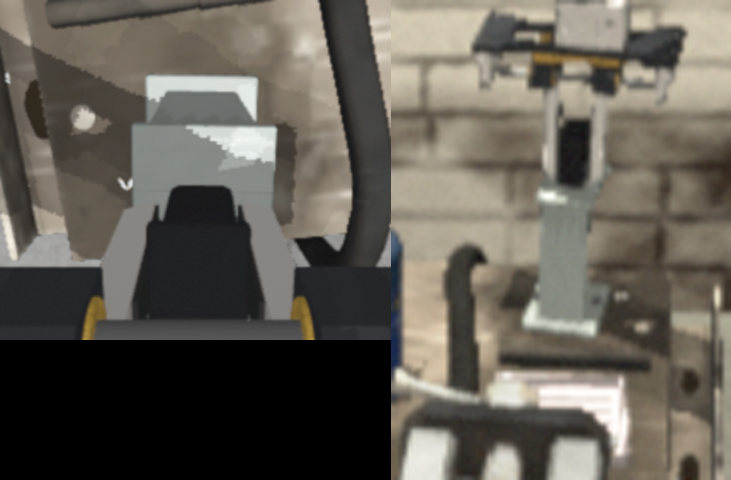

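The fingers hold the cap (opening 29.5 mm) with their tips around the grip. In the left crop the cap sits between the pads at (155–240, 212). I'll firm up the grip, lift it slightly and slide it out of the slot mouth towards (−0.19, −0.98).

Request:
{"method": "drive_tool", "body": {"targets": [{"dx": 0, "dy": 0, "dz": 0, "ax": 0, "ay": 0, "az": 0, "grip": 1}, {"dx": 0, "dy": 0, "dz": 3, "ax": 0, "ay": 0, "az": 0, "grip": 1}, {"dx": -1.3, "dy": -7, "dz": 0, "ax": 0, "ay": 0, "az": 0, "grip": 1}, {"dx": -1.5, "dy": -8, "dz": 0, "ax": 0, "ay": 0, "az": 0, "grip": 1}, {"dx": -1.5, "dy": -8, "dz": 0, "ax": 0, "ay": 0, "az": 0, "grip": 1}, {"dx": -1.5, "dy": -8, "dz": 0, "ax": 0, "ay": 0, "az": 0, "grip": 1}], "grip_force": 60}}

```text
time_s: 5.72
ee_pos: [0.4195, -0.3245, 0.2445]
eef_rot: [0.77, 0.638, -0.0, -0.0]
contact_force: [0.6, 1.5, -1.9]
gripper_width: 0.0292
grip_force: 60.0
```

Request:
{"method": "drive_tool", "body": {"targets": [{"dx": -1.9, "dy": -10, "dz": 0, "ax": 0, "ay": 0, "az": 0, "grip": 1}, {"dx": -1.9, "dy": -10, "dz": 0, "ax": 0, "ay": 0, "az": 0, "grip": 1}, {"dx": -1.9, "dy": -10, "dz": 0, "ax": 0, "ay": 0, "az": 0, "grip": 1}, {"dx": -1.5, "dy": -8, "dz": 0, "ax": 0, "ay": 0, "az": 0, "grip": 1}, {"dx": 0, "dy": 0, "dz": 0, "ax": 0, "ay": 0, "az": 0, "grip": 1}], "grip_force": 60}}

```text
time_s: 6.35
ee_pos: [0.4123, -0.3623, 0.2445]
eef_rot: [0.77, 0.638, -0.0, -0.0]
contact_force: [-0.3, -0.4, -1.9]
gripper_width: 0.0287
grip_force: 60.0
```

Request:
{"method": "drive_tool", "body": {"targets": [{"dx": 0, "dy": 0, "dz": 35, "ax": 0, "ay": 0, "az": 0, "grip": 1}, {"dx": 0, "dy": 0, "dz": 45, "ax": 0, "ay": 0, "az": 0, "grip": 1}, {"dx": 0, "dy": 0, "dz": 45, "ax": 0, "ay": 0, "az": 0, "grip": 1}, {"dx": 0, "dy": 0, "dz": 45, "ax": 0, "ay": 0, "az": 0, "grip": 1}, {"dx": 0, "dy": 0, "dz": 35, "ax": 0, "ay": 0, "az": 0, "grip": 1}, {"dx": 26, "dy": 30, "dz": 0, "ax": 0, "ay": 0, "az": 0, "grip": 1}, {"dx": 26, "dy": 30, "dz": 0, "ax": 0, "ay": 0, "az": 0, "grip": 1}, {"dx": 26, "dy": 30, "dz": 0, "ax": 0, "ay": 0, "az": 0, "grip": 1}, {"dx": 26, "dy": 30, "dz": 0, "ax": 0, "ay": 0, "az": 0, "grip": 1}, {"dx": 26, "dy": 30, "dz": 0, "ax": 0, "ay": 0, "az": 0, "grip": 1}], "grip_force": 60}}

```text
time_s: 7.6
ee_pos: [0.5432, -0.2105, 0.4497]
eef_rot: [0.77, 0.638, 0.0, -0.0]
contact_force: [0.6, -0.4, -1.9]
gripper_width: 0.029
grip_force: 60.0
```

Request:
{"method": "drive_tool", "body": {"targets": [{"dx": 26, "dy": 30, "dz": 0, "ax": 0, "ay": 0, "az": 0, "grip": 1}, {"dx": 26, "dy": 30, "dz": 0, "ax": 0, "ay": 0, "az": 0, "grip": 1}, {"dx": 26, "dy": 30, "dz": 0, "ax": 0, "ay": 0, "az": 0, "grip": 1}, {"dx": 0, "dy": 0, "dz": 0, "ax": 0, "ay": 0, "az": 0, "grip": 1}, {"dx": 0, "dy": 0, "dz": 0, "ax": 0, "ay": 0, "az": 0, "grip": 1}], "grip_force": 60}}

```text
time_s: 8.22
ee_pos: [0.6203, -0.1219, 0.4495]
eef_rot: [0.77, 0.638, -0.0, -0.0]
contact_force: [-0.2, -0.0, -1.0]
gripper_width: 0.0287
grip_force: 60.0
```

```bash
python3 - <<'E'
from h import *
w=snap('wrist','w4');s=snap('side','s4');snap('top','t4')
a=w['frame'][0:300,150:450]
x=proj(s,np.array(w['st']['ee_pos'])-[0,0,.2]).astype(int);print(x)
b=cv2.resize(s['frame'][x[1]-75:x[1]+45,x[0]-50:x[0]+50],None,fx=3.5,fy=3.5,interpolation=2)
H=max(a.shape[0],b.shape[0]);p=lambda q:cv2.copyMakeBorder(q,0,H-q.shape[0],0,0,0)
o=np.hstack([p(a),p(b)]);print(o.shape);cv2.imwrite('pics/c4.png',o[:,:,::-1])
E
```

```text
[242 135]
(420, 650, 3)
```

View pics/c4.png

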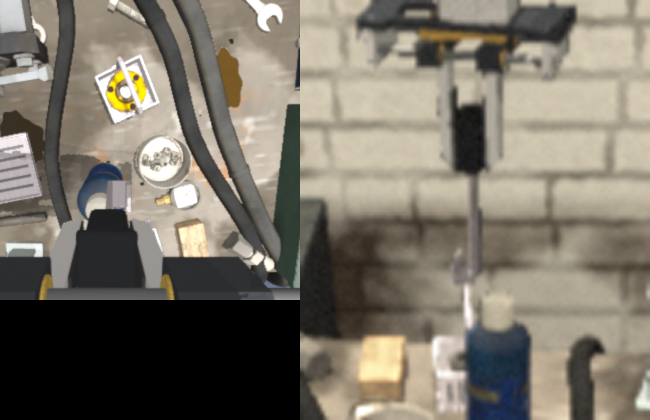

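The wrist view shows the flange basket at crop (127,88), its bar running from about (117,60) to (138,108). The side view shows the J's lip on the image's left, which is world +x. So the hook has to come in from the bar's −x side.

```bash
python3 - <<'E'
from h import *
np.set_printoptions(precision=4,suppress=True)
s=load('w4');u0,v0=230,40
im=s['frame'][v0:140,u0:325]
hsv=cv2.cvtColor(im,cv2.COLOR_RGB2HSV)
wm=((hsv[...,1]<40)&(hsv[...,2]>185)).astype(np.uint8)*255
ym=((hsv[...,1]>120)&(hsv[...,2]>120)&(hsv[...,0]>15)&(hsv[...,0]<35)).astype(np.uint8)*255
m=cv2.morphologyEx(wm|ym,cv2.MORPH_CLOSE,np.ones((5,5)))
c=max(cv2.findContours(m,0,1)[0],key=cv2.contourArea);r=cv2.minAreaRect(c)
print('rect',r)
for p in cv2.boxPoints(r): print(plane(s,p[0]+u0,p[1]+v0,.048))
print('ctr rim',plane(s,r[0][0]+u0,r[0][1]+v0,.048))
Y=np.argwhere(ym>0);yc=Y.mean(0);print('yellow',plane(s,yc[1]+u0,yc[0]+v0,.039))
L=cv2.createLineSegmentDetector().detect(cv2.resize(cv2.cvtColor(im,cv2.COLOR_RGB2GRAY),None,fx=3,fy=3,interpolation=2))[0][:,0]/3
for l in L:
    if np.hypot(l[2]-l[0],l[3]-l[1])>14:
        A=plane(s,l[0]+u0,l[1]+v0,.112);B=plane(s,l[2]+u0,l[3]+v0,.112);d=B-A
        print(l.round(1),A[:2],B[:2],'len',np.hypot(*d[:2]).round(4),'ang from y',np.degrees(np.arctan(d[0]/d[1])).round(1))
# overlay of white mask, ascii
for row in wm[10:75:1,25:75]: print(''.join('#' if x else '.' for x in row))
E
```

```text
rect ((55.644256591796875, 56.12836456298828), (96.17406463623047, 75.30751037597656), 81.46923065185547)
[0.6264 0.043  0.048 ]
[0.7383 0.0376 0.048 ]
[ 0.7418 -0.1048  0.048 ]
[ 0.6212 -0.1003  0.048 ]
ctr rim [ 0.6822 -0.0284  0.048 ]
yellow [ 0.6682 -0.0174  0.039 ]
[14.2 37.  34.5 84.3] [0.6255 0.0024] [ 0.6411 -0.0626] len 0.0668 ang from y -13.4
[35.4 83.1 52.6 75. ] [ 0.6426 -0.0613] [ 0.6675 -0.0551] len 0.0257 ang from y 76.1
[94.4 61.6 82.7 16.6] [ 0.7258 -0.0481] [0.7181 0.0104] len 0.059 ang from y -7.5
[45.  24.5 58.8 17.9] [0.6682 0.01  ] [0.6872 0.0146] len 0.0196 ang from y 76.5
[18.1 37.6 35.9 28.7] [0.6304 0.0007] [0.6555 0.0072] len 0.026 ang from y 75.5
[62.1 70.8 79.5 62.6] [ 0.6812 -0.0519] [ 0.7059 -0.0457] len 0.0255 ang from y 75.9
[64.1 40.3 57.1 22.3] [ 0.6898 -0.0139] [0.6842 0.0097] len 0.0243 ang from y -13.4
[59.2 17.9 75.9 60.8] [0.6877 0.0144] [ 0.7015 -0.0426] len 0.0587 ang from y -13.6
[30.3 28.2 13.5 36.8] [0.6484 0.0091] [0.6246 0.0028] len 0.0245 ang from y 75.1
[72.7 62.1 67.  47.5] [ 0.6969 -0.0435] [ 0.6923 -0.0236] len 0.0204 ang from y -13
[... 2945 characters left out ...]
.................#####...##########..
####..........................#####...############
.###...........................#####.#############
.####..........................###################
..####.........................###################
..#####........................##################.
...####.........................##############...#
...######........................##########....###
...#######.......................#########....####
....########.................#....#####......#####
....##########.............###....####...#########
.....###############...#######....####..##########
.....#########################.....##..###########
......#########################........###########
```

```bash
python3 - <<'E'
from h import *
np.set_printoptions(precision=4,suppress=True)
s=load('w4')
C=np.array([plane(s,230+a,40+b,.048) for a,b in[(13.8,37),(35,84),(79.6,62.3),(60.3,13.8)]])
print('ctr',C.mean(0),'sides',np.linalg.norm(C-np.roll(C,1,0),axis=1))
yw=np.radians(13.6);ex=np.array([np.cos(yw),np.sin(yw),0]);ey=np.array([-np.sin(yw),np.cos(yw),0])
P=lambda c,r:plane(s,255.5+c,50.5+r,.112)
for c,r in [(15,8),(20,20),(31.5,50),(35,58)]: 
    p=P(c,r);q=p-C.mean(0);print('bar',p,'off x',(q@ex).round(4),'along',(q@ey).round(4))
w=C.mean(0).copy()
# predicted top-bar ends in w4 pixel
from scipy.spatial.transform import Rotation as Q
R=Q.from_quat(s['st']['eef_rot']).as_matrix();M=s['mount']
for k in(-.0365,0,.0365):
    X=w+ey*k;X[2]=.112;x=R.T@(X-s['st']['ee_pos']);x=M[:3,:3].T@(x-M[:3,3]);q=s['K']@x;print('pred',q[:2]/q[2]-[255.5,50.5])
# top camera check
a=load('top0');hsv=cv2.cvtColor(a['frame'],cv2.COLOR_RGB2HSV)[150:190,235:272]
ym=(hsv[...,1]>100)&(hsv[...,2]>110)&(hsv[...,0]>12)&(hsv[...,0]<35)
Y=np.argwhere(ym);lo,hi=Y.min(0),Y.max(0);mid=(lo+hi)/2
print('flange top cam',plane(a,mid[1]+235.5,mid[0]+150.5,.039),lo,hi)
for X in (w*[1,1,0]+[0,0,.112],):print(proj(a,X),proj(load('side0'),X))
# tray in w2 and top0
for n,(y0,y1,x0,x1) in {'w2':(0,90,210,312),'top0':(215,265,255,307)}.items():
    s=load(n);f=s['frame'][y0:y1,x0:x1];h=cv2.cvtColor(f,cv2.COLOR_RGB2HSV)
    m=((h[...,1]<45)&(h[...,2]>180)).astype(np.uint8)*255;m=cv2.morphologyEx(m,cv2.MORPH_CLOSE,np.ones((7,7)))
    c=max(cv2.findContours(m,0,1)[0],key=cv2.contourArea);r=cv2.minAreaRect(c);B=np.array([plane(s,p[0]+x0+.5,p[1]+y0+.5,.014) for p in cv2.boxPoints(r)])
    print(n,'tray',B.mean(0),np.linalg.norm(B-np.roll(B,1,0),axis=1),B[:,:2].tolist())
E
```

```text
ctr [ 0.6709 -0.0169  0.048 ] sides [0.0773 0.0772 0.0766 0.0766]
bar [0.6636 0.0182 0.112 ] off x 0.0012 along 0.0358
bar [0.6676 0.0026 0.112 ] off x 0.0014 along 0.0197
bar [ 0.6765 -0.0375  0.112 ] off x 0.0006 along -0.0213
bar [ 0.6795 -0.0486  0.112 ] off x 0.0009 along -0.0329
pred [35.4081 60.8314]
pred [24.889  34.9271]
pred [13.9256  7.9287]
flange top cam [ 0.6679 -0.0146  0.039 ] [10  8] [27 26]
[253.3663 164.1916] [225.4973 188.8107]
w2 tray [ 0.4335 -0.1136  0.014 ] [0.1041 0.112  0.1041 0.1189] [[0.3779613008616745, -0.060798272939577874], [0.48995216523655405, -0.06243149099297926], [0.4924898987464405, -0.16645569567582338], [0.37362395264936965, -0.16478003938064775]]
top0 tray [ 0.4315 -0.1085  0.014 ] [0.1157 0.1171 0.1158 0.116 ] [[0.4904719492975578, -0.05154034738883341], [0.48826054703454247, -0.16859792364960122], [0.3724750297729803, -0.16497962968045318], [0.3747659432602393, -0.048981299267190075]]
```

The basket measures 77 mm square (76 given). Its centre is (0.671, −0.017) with a yaw of +13.6°, and the bar fits within 1 mm at z 0.112. The tray is at (0.4315, −0.1085), 116 mm wide, with a yaw of about −1°. I'll turn the hook to match and go above the −x side of the bar.

Request:
{"method": "drive_tool", "body": {"targets": [{"dx": 5, "dy": 24, "dz": 0, "ax": 0, "ay": 0, "az": 6, "grip": 1}, {"dx": 5, "dy": 24, "dz": 0, "ax": 0, "ay": 0, "az": 6, "grip": 1}, {"dx": 5, "dy": 25, "dz": 0, "ax": 0, "ay": 0, "az": 6, "grip": 1}, {"dx": 5, "dy": 24.7, "dz": 0, "ax": 0, "ay": 0, "az": 6.4, "grip": 1}, {"dx": 0, "dy": 0, "dz": -20, "ax": 0, "ay": 0, "az": 0, "grip": 1}, {"dx": 0, "dy": 0, "dz": -30, "ax": 0, "ay": 0, "az": 0, "grip": 1}, {"dx": 0, "dy": 0, "dz": -20, "ax": 0, "ay": 0, "az": 0, "grip": 1}, {"dx": 0, "dy": 0, "dz": 0, "ax": 0, "ay": 0, "az": 0, "grip": 1}, {"dx": 0, "dy": 0, "dz": 0, "ax": 0, "ay": 0, "az": 0, "grip": 1}], "grip_force": 60}}

```text
time_s: 9.5
ee_pos: [0.6405, -0.0245, 0.381]
eef_rot: [0.618, 0.786, 0.0, 0.001]
contact_force: [-0.1, -0.7, -2.5]
gripper_width: 0.0291
grip_force: 60.0
```

```bash
python3 - <<'E'
from h import *
s=snap('side','s5');p=s['st']['ee_pos'];q=s['st']['eef_rot'];print(p,q,np.degrees(np.arctan2(2*q[1]**2-1,2*q[0]*q[1])))
b=cv2.resize(s['frame'][90:220,180:290],None,fx=4.5,fy=4.5,interpolation=2);cv2.imwrite('pics/c5.png',b[:,:,::-1])
th=np.radians(13.6)
for z in(-.1017,-.2157):print(proj(s,p+[0,0,z])-[180,90])
for X in([.6715,-.0167,.112],):print('bar',proj(s,np.array(X))-[180,90])
E
```

```text
[ 0.64049576 -0.02454167  0.3810339 ] [6.17657826e-01 7.86446504e-01 4.60621008e-04 7.03217964e-04] 13.70933378929498
[52.44489231 52.76254837]
[54.2359639 83.9543273]
bar [45.29212807 98.84024716]
```

View pics/c5.png

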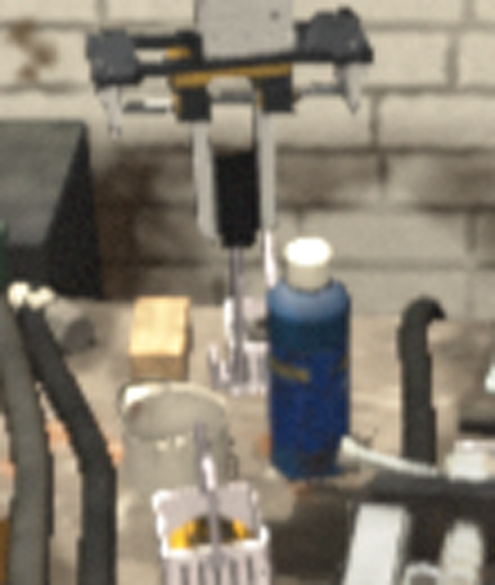

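The crop shows the grip's underside at (237,240), as predicted (236,237). The lip is at (215,365) and the bar at (205,440). I'll descend, move the J under the bar and lift slightly.

Request:
{"method": "drive_tool", "body": {"targets": [{"dx": 0, "dy": 0, "dz": -30, "ax": 0, "ay": 0, "az": 0, "grip": 1}, {"dx": 0, "dy": 0, "dz": -30, "ax": 0, "ay": 0, "az": 0, "grip": 1}, {"dx": 0, "dy": 0, "dz": -20, "ax": 0, "ay": 0, "az": 0, "grip": 1}, {"dx": 0, "dy": 0, "dz": -9, "ax": 0, "ay": 0, "az": 0, "grip": 1}, {"dx": 0, "dy": 0, "dz": 0, "ax": 0, "ay": 0, "az": 0, "grip": 1}], "grip_force": 60}}

```text
time_s: 10.18
ee_pos: [0.6406, -0.0242, 0.2911]
eef_rot: [0.617, 0.787, 0.0, 0.0]
contact_force: [0.2, -0.5, -1.5]
gripper_width: 0.0288
grip_force: 60.0
```

Request:
{"method": "drive_tool", "body": {"targets": [{"dx": 5, "dy": 1.2, "dz": 0, "ax": 0, "ay": 0, "az": 0, "grip": 1}, {"dx": 6, "dy": 1.4, "dz": 0, "ax": 0, "ay": 0, "az": 0, "grip": 1}, {"dx": 6, "dy": 1.4, "dz": 0, "ax": 0, "ay": 0, "az": 0, "grip": 1}, {"dx": 5.4, "dy": 1.3, "dz": 0, "ax": 0, "ay": 0, "az": 0, "grip": 1}, {"dx": 0, "dy": 0, "dz": 0, "ax": 0, "ay": 0, "az": 0, "grip": 1}, {"dx": 0, "dy": 0, "dz": 8, "ax": 0, "ay": 0, "az": 0, "grip": 1}, {"dx": 0, "dy": 0, "dz": 8, "ax": 0, "ay": 0, "az": 0, "grip": 1}, {"dx": 0, "dy": 0, "dz": 8, "ax": 0, "ay": 0, "az": 0, "grip": 1}, {"dx": 0, "dy": 0, "dz": 6, "ax": 0, "ay": 0, "az": 0, "grip": 1}, {"dx": 0, "dy": 0, "dz": 4, "ax": 0, "ay": 0, "az": 0, "grip": 1}], "grip_force": 60}}

```text
time_s: 11.42
ee_pos: [0.6627, -0.0188, 0.3242]
eef_rot: [0.617, 0.787, -0.0, -0.001]
contact_force: [-0.2, -0.4, -8.9]
gripper_width: 0.0289
grip_force: 60.0
```

Load −8.9 N: the basket is on the hook. I'll lift it smoothly.

Request:
{"method": "drive_tool", "body": {"targets": [{"dx": 0, "dy": 0, "dz": 6, "ax": 0, "ay": 0, "az": 0, "grip": 1}, {"dx": 0, "dy": 0, "dz": 9, "ax": 0, "ay": 0, "az": 0, "grip": 1}, {"dx": 0, "dy": 0, "dz": 12, "ax": 0, "ay": 0, "az": 0, "grip": 1}, {"dx": 0, "dy": 0, "dz": 12, "ax": 0, "ay": 0, "az": 0, "grip": 1}, {"dx": 0, "dy": 0, "dz": 12, "ax": 0, "ay": 0, "az": 0, "grip": 1}, {"dx": 0, "dy": 0, "dz": 12, "ax": 0, "ay": 0, "az": 0, "grip": 1}, {"dx": 0, "dy": 0, "dz": 12, "ax": 0, "ay": 0, "az": 0, "grip": 1}, {"dx": 0, "dy": 0, "dz": 12, "ax": 0, "ay": 0, "az": 0, "grip": 1}, {"dx": 0, "dy": 0, "dz": 12, "ax": 0, "ay": 0, "az": 0, "grip": 1}, {"dx": 0, "dy": 0, "dz": 12, "ax": 0, "ay": 0, "az": 0, "grip": 1}], "grip_force": 60}}

```text
time_s: 12.68
ee_pos: [0.6629, -0.0189, 0.4364]
eef_rot: [0.617, 0.787, -0.0, -0.0]
contact_force: [-0.1, 0.1, -7.8]
gripper_width: 0.0291
grip_force: 60.0
```

Request:
{"method": "drive_tool", "body": {"targets": [{"dx": 0, "dy": 0, "dz": 12, "ax": 0, "ay": 0, "az": 0, "grip": 1}, {"dx": 0, "dy": 0, "dz": 12, "ax": 0, "ay": 0, "az": 0, "grip": 1}, {"dx": 0, "dy": 0, "dz": 12, "ax": 0, "ay": 0, "az": 0, "grip": 1}, {"dx": 0, "dy": 0, "dz": 9, "ax": 0, "ay": 0, "az": 0, "grip": 1}, {"dx": 0, "dy": 0, "dz": 6, "ax": 0, "ay": 0, "az": 0, "grip": 1}, {"dx": 0, "dy": 0, "dz": 3, "ax": 0, "ay": 0, "az": 0, "grip": 1}, {"dx": 0, "dy": 0, "dz": 0, "ax": 0, "ay": 0, "az": 0, "grip": 1}, {"dx": 0, "dy": 0, "dz": 0, "ax": 0, "ay": 0, "az": 0, "grip": 1}], "grip_force": 60}}

```text
time_s: 13.68
ee_pos: [0.6629, -0.0188, 0.4892]
eef_rot: [0.617, 0.787, -0.0, -0.0]
contact_force: [0.2, -0.5, -8.6]
gripper_width: 0.0291
grip_force: 60.0
```

```bash
python3 - <<'E'
from h import *
s=snap('side','s6');p=s['st']['ee_pos'];print(p,s['st']['contact_force'])
x=proj(s,p-[0,0,.2]).astype(int)
b=cv2.resize(s['frame'][max(0,x[1]-85):x[1]+65,x[0]-65:x[0]+65],None,fx=4,fy=4,interpolation=2);cv2.imwrite('pics/c6.png',b[:,:,::-1])
E
```

```text
[ 0.66292772 -0.01882793  0.48924111] [ 0.22159196 -0.48809537 -8.60698785]
```

View pics/c6.png

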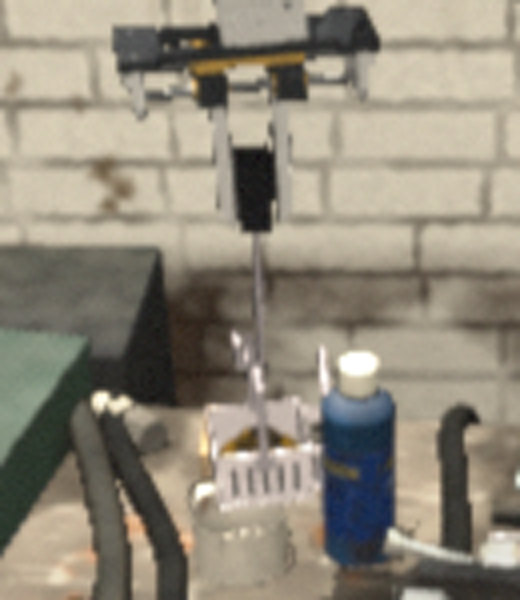

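The crop shows the basket hanging level on the J, hook eye at (258,390) and basket at (262,455), with the flange inside. I'll carry it over to above the tray.

Request:
{"method": "drive_tool", "body": {"targets": [{"dx": -3, "dy": -1.1, "dz": 0, "ax": 0, "ay": 0, "az": 0, "grip": 1}, {"dx": -7, "dy": -2.6, "dz": 0, "ax": 0, "ay": 0, "az": 0, "grip": 1}, {"dx": -11, "dy": -4.1, "dz": 0, "ax": 0, "ay": 0, "az": -0.73, "grip": 1}, {"dx": -11, "dy": -4.1, "dz": 0, "ax": 0, "ay": 0, "az": -0.73, "grip": 1}, {"dx": -11, "dy": -4.1, "dz": 0, "ax": 0, "ay": 0, "az": -0.73, "grip": 1}, {"dx": -11, "dy": -4.1, "dz": 0, "ax": 0, "ay": 0, "az": -0.73, "grip": 1}, {"dx": -11, "dy": -4.1, "dz": 0, "ax": 0, "ay": 0, "az": -0.73, "grip": 1}, {"dx": -11, "dy": -4.1, "dz": 0, "ax": 0, "ay": 0, "az": -0.73, "grip": 1}, {"dx": -11, "dy": -4.1, "dz": 0, "ax": 0, "ay": 0, "az": -0.73, "grip": 1}, {"dx": -11, "dy": -4.1, "dz": 0, "ax": 0, "ay": 0, "az": -0.73, "grip": 1}], "grip_force": 60}}

```text
time_s: 14.98
ee_pos: [0.5641, -0.0556, 0.4897]
eef_rot: [0.657, 0.754, 0.0, 0.0]
contact_force: [0.5, -0.5, -7.7]
gripper_width: 0.029
grip_force: 60.0
```

Request:
{"method": "drive_tool", "body": {"targets": [{"dx": -11, "dy": -4.1, "dz": 0, "ax": 0, "ay": 0, "az": -0.73, "grip": 1}, {"dx": -11, "dy": -4.1, "dz": 0, "ax": 0, "ay": 0, "az": -0.73, "grip": 1}, {"dx": -11, "dy": -4.1, "dz": 0, "ax": 0, "ay": 0, "az": -0.73, "grip": 1}, {"dx": -11, "dy": -4.1, "dz": 0, "ax": 0, "ay": 0, "az": -0.73, "grip": 1}, {"dx": -11, "dy": -4.1, "dz": 0, "ax": 0, "ay": 0, "az": -0.73, "grip": 1}, {"dx": -11, "dy": -4.1, "dz": 0, "ax": 0, "ay": 0, "az": -0.73, "grip": 1}, {"dx": -11, "dy": -4.1, "dz": 0, "ax": 0, "ay": 0, "az": -0.73, "grip": 1}, {"dx": -11, "dy": -4.1, "dz": 0, "ax": 0, "ay": 0, "az": -0.73, "grip": 1}, {"dx": -11, "dy": -4.1, "dz": 0, "ax": 0, "ay": 0, "az": -0.73, "grip": 1}, {"dx": -11, "dy": -4.1, "dz": 0, "ax": 0, "ay": 0, "az": -0.73, "grip": 1}], "grip_force": 60}}

```text
time_s: 16.23
ee_pos: [0.4541, -0.0966, 0.4897]
eef_rot: [0.704, 0.71, 0.0, 0.0]
contact_force: [0.5, 0.3, -7.5]
gripper_width: 0.029
grip_force: 60.0
```

Request:
{"method": "drive_tool", "body": {"targets": [{"dx": -11, "dy": -4.1, "dz": 0, "ax": 0, "ay": 0, "az": -0.73, "grip": 1}, {"dx": -11, "dy": -4.1, "dz": 0, "ax": 0, "ay": 0, "az": -0.73, "grip": 1}, {"dx": -7, "dy": -2.6, "dz": 0, "ax": 0, "ay": 0, "az": 0, "grip": 1}, {"dx": -3, "dy": -1.1, "dz": 0, "ax": 0, "ay": 0, "az": 0, "grip": 1}, {"dx": 0, "dy": 0, "dz": 0, "ax": 0, "ay": 0, "az": 0, "grip": 1}, {"dx": 0, "dy": 0, "dz": 0, "ax": 0, "ay": 0, "az": 0, "grip": 1}, {"dx": 0, "dy": 0, "dz": 0, "ax": 0, "ay": 0, "az": 0, "grip": 1}, {"dx": 0, "dy": 0, "dz": 0, "ax": 0, "ay": 0, "az": 0, "grip": 1}], "grip_force": 60}}

```text
time_s: 17.23
ee_pos: [0.423, -0.1082, 0.4896]
eef_rot: [0.712, 0.702, -0.0, -0.0]
contact_force: [0.5, 0.2, -7.7]
gripper_width: 0.0288
grip_force: 60.0
```

```bash
python3 - <<'E'
from h import *
np.set_printoptions(precision=4,suppress=True)
w=snap('wrist','w7');t=snap('top','t7');s=snap('side','s7');print(w['st']['ee_pos'],w['st']['contact_force'])
q=w['st']['eef_rot'];print(np.degrees(np.arctan2(2*q[1]**2-1,2*q[0]*q[1])))
# flange yellow & basket white in side view
p=w['st']['ee_pos'];x=proj(s,p+[.009,0,-.3202+.02]);print('pred basket px side',x)
x=x.astype(int);f=cv2.cvtColor(s['frame'],cv2.COLOR_RGB2HSV)[x[1]-30:x[1]+30,x[0]-35:x[0]+35]
m=((f[...,1]<40)&(f[...,2]>170)).astype(np.uint8)*255
m=cv2.morphologyEx(m,cv2.MORPH_CLOSE,np.ones((3,3)))
for r in m[::1]: print(''.join('#' if k else '.' for k in r))
E
```

```text
[ 0.423  -0.1082  0.4896] [ 0.52    0.2341 -7.6821]
-0.8505749568193632
pred basket px side [299.698  154.6209]
.................................#....................................
.................................#....................................
.................................#....................................
......................................................................
......................................................................
......................................................................
......................................................................
....................................#.................................
....................................##................................
....................................##................................
..............................########................................
..............................###############.........................
..............................################........................
..............................################...................
[... 2571 characters left out ...]
...............#####.........................................
........................###################...........................
.........................##################...........................
................................##########............................
........................................##............................
......................................................................
......................................................................
......................................................................
......................................................................
......................................................................
```

The basket hangs level within 1–2 px of its predicted position, so I'll lower it into the tray.

Request:
{"method": "drive_tool", "body": {"targets": [{"dx": 0, "dy": 0, "dz": -5, "ax": 0, "ay": 0, "az": 0, "grip": 1}, {"dx": 0, "dy": 0, "dz": -10, "ax": 0, "ay": 0, "az": 0, "grip": 1}, {"dx": 0, "dy": 0, "dz": -14, "ax": 0, "ay": 0, "az": 0, "grip": 1}, {"dx": 0, "dy": 0, "dz": -14, "ax": 0, "ay": 0, "az": 0, "grip": 1}, {"dx": 0, "dy": 0, "dz": -14, "ax": 0, "ay": 0, "az": 0, "grip": 1}, {"dx": 0, "dy": 0, "dz": -14, "ax": 0, "ay": 0, "az": 0, "grip": 1}, {"dx": 0, "dy": 0, "dz": -14, "ax": 0, "ay": 0, "az": 0, "grip": 1}, {"dx": 0, "dy": 0, "dz": -14, "ax": 0, "ay": 0, "az": 0, "grip": 1}, {"dx": 0, "dy": 0, "dz": -14, "ax": 0, "ay": 0, "az": 0, "grip": 1}, {"dx": 0, "dy": 0, "dz": -12, "ax": 0, "ay": 0, "az": 0, "grip": 1}], "grip_force": 60}}

```text
time_s: 18.62
ee_pos: [0.4229, -0.1082, 0.3637]
eef_rot: [0.712, 0.702, -0.0, -0.0]
contact_force: [0.1, -0.8, -8.7]
gripper_width: 0.0289
grip_force: 60.0
```

Request:
{"method": "drive_tool", "body": {"targets": [{"dx": 0, "dy": 0, "dz": -8, "ax": 0, "ay": 0, "az": 0, "grip": 1}, {"dx": 0, "dy": 0, "dz": -7, "ax": 0, "ay": 0, "az": 0, "grip": 1}, {"dx": 0, "dy": 0, "dz": -5, "ax": 0, "ay": 0, "az": 0, "grip": 1}, {"dx": 0, "dy": 0, "dz": -4, "ax": 0, "ay": 0, "az": 0, "grip": 1}, {"dx": 0, "dy": 0, "dz": -4, "ax": 0, "ay": 0, "az": 0, "grip": 1}, {"dx": 0, "dy": 0, "dz": -3, "ax": 0, "ay": 0, "az": 0, "grip": 1}, {"dx": 0, "dy": 0, "dz": -2, "ax": 0, "ay": 0, "az": 0, "grip": 1}, {"dx": 0, "dy": 0, "dz": -2, "ax": 0, "ay": 0, "az": 0, "grip": 1}, {"dx": 0, "dy": 0, "dz": 0, "ax": 0, "ay": 0, "az": 0, "grip": 1}], "grip_force": 60}}

```text
time_s: 19.75
ee_pos: [0.4229, -0.1082, 0.3296]
eef_rot: [0.712, 0.702, -0.0, -0.0]
contact_force: [0.5, -0.3, -7.4]
gripper_width: 0.0289
grip_force: 60.0
```

Still hanging at tcp 0.3296; touchdown should come near 0.323.

Request:
{"method": "drive_tool", "body": {"targets": [{"dx": 0, "dy": 0, "dz": -2, "ax": 0, "ay": 0, "az": 0, "grip": 1}, {"dx": 0, "dy": 0, "dz": -2, "ax": 0, "ay": 0, "az": 0, "grip": 1}, {"dx": 0, "dy": 0, "dz": -2, "ax": 0, "ay": 0, "az": 0, "grip": 1}, {"dx": 0, "dy": 0, "dz": -2, "ax": 0, "ay": 0, "az": 0, "grip": 1}, {"dx": 0, "dy": 0, "dz": -2, "ax": 0, "ay": 0, "az": 0, "grip": 1}, {"dx": 0, "dy": 0, "dz": 0, "ax": 0, "ay": 0, "az": 0, "grip": 1}, {"dx": 0, "dy": 0, "dz": 0, "ax": 0, "ay": 0, "az": 0, "grip": 1}], "grip_force": 60}}

```text
time_s: 20.62
ee_pos: [0.423, -0.1083, 0.3199]
eef_rot: [0.712, 0.702, 0.0, 0.0]
contact_force: [0.1, 0.7, -1.8]
gripper_width: 0.0289
grip_force: 60.0
```

The load is off. I'll lower the J further, back it out in −x and rise.

Request:
{"method": "drive_tool", "body": {"targets": [{"dx": 0, "dy": 0, "dz": -7, "ax": 0, "ay": 0, "az": 0, "grip": 1}, {"dx": 0, "dy": 0, "dz": -9, "ax": 0, "ay": 0, "az": 0, "grip": 1}, {"dx": 0, "dy": 0, "dz": -9, "ax": 0, "ay": 0, "az": 0, "grip": 1}, {"dx": 0, "dy": 0, "dz": 0, "ax": 0, "ay": 0, "az": 0, "grip": 1}, {"dx": -5, "dy": 0, "dz": 0, "ax": 0, "ay": 0, "az": 0, "grip": 1}, {"dx": -6, "dy": 0.1, "dz": 0, "ax": 0, "ay": 0, "az": 0, "grip": 1}, {"dx": -7, "dy": 0.1, "dz": 0, "ax": 0, "ay": 0, "az": 0, "grip": 1}, {"dx": -5, "dy": 0.1, "dz": 0, "ax": 0, "ay": 0, "az": 0, "grip": 1}, {"dx": 0, "dy": 0, "dz": 0, "ax": 0, "ay": 0, "az": 0, "grip": 1}], "grip_force": 60}}

```text
time_s: 21.75
ee_pos: [0.3996, -0.108, 0.2948]
eef_rot: [0.712, 0.702, 0.0, 0.0]
contact_force: [-0.7, 0.9, -1.4]
gripper_width: 0.0289
grip_force: 60.0
```

```bash
python3 - <<'E'
from h import *
np.set_printoptions(precision=4,suppress=True)
s=snap('side','s8');p=s['st']['ee_pos'];print(p,s['st']['contact_force'])
X=np.array([.432,-.108,.115]);x=proj(s,X);print('bar px',x);x=x.astype(int)
f=cv2.cvtColor(s['frame'],cv2.COLOR_RGB2GRAY)[x[1]-40:x[1]+40,x[0]-25:x[0]+32]
for r in f[::2]: print(''.join(' .:-=+*#%@'[k*10//256] for k in r))
for z in(-.1017,-.2157): print('hook',proj(s,p+[0,0,z])-x+[25,40], proj(s,p+[.018,0,-.2])-x+[25,40])
E
```

```text
[ 0.3996 -0.108   0.2948] [-0.7158  0.9476 -1.4128]
bar px [298.9439 173.6035]<stdin>:6: RuntimeWarning: overflow encountered in scalar multiply
Traceback (most recent call last):
OverflowError: Python integer 256 out of bounds for uint8
```

Request:
{"method": "drive_tool", "body": {"targets": [{"dx": -4, "dy": 0, "dz": 0, "ax": 0, "ay": 0, "az": 0, "grip": 1}, {"dx": 0, "dy": 0, "dz": 6, "ax": 0, "ay": 0, "az": 0, "grip": 1}, {"dx": 0, "dy": 0, "dz": 8, "ax": 0, "ay": 0, "az": 0, "grip": 1}, {"dx": 0, "dy": 0, "dz": 8, "ax": 0, "ay": 0, "az": 0, "grip": 1}], "grip_force": 60}}

```text
time_s: 22.3
ee_pos: [0.396, -0.108, 0.3174]
eef_rot: [0.712, 0.702, 0.0, 0.0]
contact_force: [-0.2, 0.0, -1.4]
gripper_width: 0.0292
grip_force: 60.0
```

Request:
{"method": "drive_tool", "body": {"targets": [{"dx": 0, "dy": 0, "dz": 15, "ax": 0, "ay": 0, "az": 0, "grip": 1}, {"dx": 0, "dy": 0, "dz": 30, "ax": 0, "ay": 0, "az": 0, "grip": 1}, {"dx": 0, "dy": 0, "dz": 30, "ax": 0, "ay": 0, "az": 0, "grip": 1}, {"dx": 0, "dy": 0, "dz": 30, "ax": 0, "ay": 0, "az": 0, "grip": 1}, {"dx": 0, "dy": 0, "dz": 20, "ax": 0, "ay": 0, "az": 0, "grip": 1}, {"dx": 0, "dy": 0, "dz": 0, "ax": 0, "ay": 0, "az": 0, "grip": 1}], "grip_force": 60}}

```text
time_s: 23.05
ee_pos: [0.3959, -0.1079, 0.4432]
eef_rot: [0.712, 0.702, 0.001, 0.001]
contact_force: [0.5, -0.2, -2.1]
gripper_width: 0.0292
grip_force: 60.0
```

The hook is clear. I'll go back to the slide-out position in front of the rack mouth, staying high.

Request:
{"method": "drive_tool", "body": {"targets": [{"dx": 2, "dy": -30, "dz": 0, "ax": 0, "ay": 0, "az": -2, "grip": 1}, {"dx": 2, "dy": -32, "dz": 0, "ax": 0, "ay": 0, "az": -2, "grip": 1}, {"dx": 2, "dy": -32, "dz": 0, "ax": 0, "ay": 0, "az": -2, "grip": 1}, {"dx": 2, "dy": -32, "dz": 0, "ax": 0, "ay": 0, "az": -2, "grip": 1}, {"dx": 2, "dy": -32, "dz": 0, "ax": 0, "ay": 0, "az": -2, "grip": 1}, {"dx": 2, "dy": -32, "dz": 0, "ax": 0, "ay": 0, "az": 0, "grip": 1}, {"dx": 2, "dy": -32, "dz": 0, "ax": 0, "ay": 0, "az": 0, "grip": 1}, {"dx": 2.4, "dy": -32.4, "dz": 0, "ax": 0, "ay": 0, "az": 0, "grip": 1}, {"dx": 0, "dy": 0, "dz": 0, "ax": 0, "ay": 0, "az": 0, "grip": 1}, {"dx": 0, "dy": 0, "dz": 0, "ax": 0, "ay": 0, "az": 0, "grip": 1}], "grip_force": 60}}

```text
time_s: 24.3
ee_pos: [0.4123, -0.362, 0.441]
eef_rot: [0.771, 0.637, 0.0, -0.001]
contact_force: [-0.5, -0.7, -2.5]
gripper_width: 0.0293
grip_force: 60.0
```

```bash
python3 - <<'E'
from h import *
np.set_printoptions(precision=4,suppress=True)
w=snap('wrist','w9');t=snap('top','t9');st=w['st'];q=st['eef_rot'];print(st['ee_pos'],np.degrees(np.arctan2(2*q[1]**2-1,2*q[0]*q[1])))
from scipy.spatial.transform import Rotation as Q
def pw(X):
    R=Q.from_quat(q).as_matrix();M=w['mount'];x=M[:3,:3].T@(R.T@(np.array(X)-st['ee_pos'])-M[:3,3]);k=w['K']@x;return k[:2]/k[2]
for X in([.425,-.2945,.14],[.418,-.331,.14],[.431,-.2635,.14],[.4123,-.3623,.33]):print(X,pw(X))
c=pw([.425,-.2945,.14]).astype(int);u0,v0=c[0]-40,c[1]-50
g=cv2.cvtColor(w['frame'],cv2.COLOR_RGB2GRAY)[v0:v0+100,u0:u0+80].astype(int);print(u0,v0)
for r in g: print(''.join(' .:-=+*#%@'[k*10//256] for k in r))
# basket/tray check in top view
f=cv2.cvtColor(t['frame'],cv2.COLOR_RGB2HSV)[210:270,250:312]
y=(f[...,1]>100)&(f[...,2]>110)&(f[...,0]>12)&(f[...,0]<35);Y=np.argwhere(y)
if len(Y): m=(Y.min(0)+Y.max(0))/2;print('flange',plane(t,m[1]+250.5,m[0]+210.5,.042),Y.min(0),Y.max(0))
E
```

```text
[ 0.4123 -0.362   0.441 ] -10.861092255632682
[0.425, -0.2945, 0.14] [257.6661 119.7192]
[0.418, -0.331, 0.14] [257.6209 149.6009]
[0.431, -0.2635, 0.14] [257.7503  93.1529]
[0.4123, -0.3623, 0.33] [258.7808 224.614 ]
217 69
:::::...:::::---==----=================================++==========+++++********
..:::::-----===========================================+++=========+++++********
:------================================================++++========+++++++******
-====================+=================================++++++++++=====+++++*****
=================+=+++++==============================++++++++++++=====++++*****
=================++++++++============================+++++++++++++======++++****
=================++++++++===========================+++++++++++++++======+++***#
==========+++++=++++++++=============================++++++++++++++======+++**##
========++++++=+++++++++=============================++++++++++++++======+++**##
========+++++++++++++++==============================++++++++++++++======++**###
========+++++++++++++++=============================+++++++++++++
[... 6573 characters left out ...]
...
====-::::--------------::------====================-------------::-+++:       ..
-==--::::----------------------======+++===----======-------=---==*##*-.      ..
-------------==-------------=====---=+++++===----===------=+++=+**####+:        
-----------=====----========++++++==+++++++===-=-===----==+***=+#######-... .   
----------==========+++++*******++==++++++++==-=====----==+***++###%%%#+:.      
---========+++++++++++***********+==++++++====---------===++*#*+#######*:.      
===++++++****++***++*************+==++++++=+==-------===+**+*##**#####*+:.      
+++**********++***++*************+===+++++====--::-=====+****##**##**===-:.     
flange [ 0.4295 -0.108   0.042 ] [21 24] [39 40]
```

The ASCII view shows the slot at columns 37–44, vertical, so the yaw matches. It's centred about 0.5 mm from the hook's line, and its end is about 12 mm beyond the old hook centre, so 64 mm of inward travel puts the hook near the seat. The flange in the tray is at (0.4295, −0.108), well centred. I'll descend in front of the mouth.

Request:
{"method": "drive_tool", "body": {"targets": [{"dx": 0.4, "dy": 0, "dz": -35, "ax": 0, "ay": 0, "az": 0, "grip": 1}, {"dx": 0, "dy": 0, "dz": -45, "ax": 0, "ay": 0, "az": 0, "grip": 1}, {"dx": 0, "dy": 0, "dz": -45, "ax": 0, "ay": 0, "az": 0, "grip": 1}, {"dx": 0, "dy": 0, "dz": -40, "ax": 0, "ay": 0, "az": 0, "grip": 1}, {"dx": 0, "dy": 0, "dz": -20, "ax": 0, "ay": 0, "az": 0, "grip": 1}, {"dx": 0, "dy": 0, "dz": -10, "ax": 0, "ay": 0, "az": 0, "grip": 1}, {"dx": 0, "dy": 0, "dz": 0, "ax": 0, "ay": 0, "az": 0, "grip": 1}, {"dx": 0, "dy": 0, "dz": 0, "ax": 0, "ay": 0, "az": 0, "grip": 1}], "grip_force": 60}}

```text
time_s: 25.4
ee_pos: [0.4129, -0.3624, 0.2478]
eef_rot: [0.771, 0.637, 0.0, 0.001]
contact_force: [0.0, -0.3, -1.0]
gripper_width: 0.0291
grip_force: 60.0
```

Request:
{"method": "drive_tool", "body": {"targets": [{"dx": 1.5, "dy": 7.8, "dz": 0, "ax": 0, "ay": 0, "az": 0, "grip": 1}, {"dx": 1.5, "dy": 7.8, "dz": 0, "ax": 0, "ay": 0, "az": 0, "grip": 1}, {"dx": 1.5, "dy": 7.8, "dz": 0, "ax": 0, "ay": 0, "az": 0, "grip": 1}, {"dx": 1.5, "dy": 7.8, "dz": 0, "ax": 0, "ay": 0, "az": 0, "grip": 1}, {"dx": 0, "dy": 0, "dz": 0, "ax": 0, "ay": 0, "az": 0, "grip": 1}], "grip_force": 60}}

```text
time_s: 26.02
ee_pos: [0.4189, -0.3306, 0.2467]
eef_rot: [0.771, 0.637, 0.0, 0.0]
contact_force: [0.2, -0.1, -1.9]
gripper_width: 0.029
grip_force: 60.0
```

No contact so far; sliding on.

Request:
{"method": "drive_tool", "body": {"targets": [{"dx": 1.5, "dy": 7.8, "dz": 0, "ax": 0, "ay": 0, "az": 0, "grip": 1}, {"dx": 1.5, "dy": 7.8, "dz": 0, "ax": 0, "ay": 0, "az": 0, "grip": 1}, {"dx": 1.5, "dy": 7.8, "dz": 0, "ax": 0, "ay": 0, "az": 0, "grip": 1}, {"dx": 1.5, "dy": 7.8, "dz": 0, "ax": 0, "ay": 0, "az": 0, "grip": 1}, {"dx": 0, "dy": 0, "dz": 0, "ax": 0, "ay": 0, "az": 0, "grip": 1}], "grip_force": 60}}

```text
time_s: 26.65
ee_pos: [0.4249, -0.2994, 0.2467]
eef_rot: [0.771, 0.637, 0.0, 0.0]
contact_force: [0.6, -0.7, -1.8]
gripper_width: 0.0291
grip_force: 60.0
```

Request:
{"method": "drive_tool", "body": {"targets": [{"dx": 0, "dy": 0, "dz": -2, "ax": 0, "ay": 0, "az": 0, "grip": 1}, {"dx": 0, "dy": 0, "dz": -2, "ax": 0, "ay": 0, "az": 0, "grip": 1}, {"dx": 0, "dy": 0, "dz": -1, "ax": 0, "ay": 0, "az": 0, "grip": 1}, {"dx": 0, "dy": 0, "dz": 0, "ax": 0, "ay": 0, "az": 0, "grip": 1}], "grip_force": 60}}

```text
time_s: 27.15
ee_pos: [0.4246, -0.3001, 0.2417]
eef_rot: [0.771, 0.637, -0.0, -0.0]
contact_force: [-0.6, -0.2, -0.9]
gripper_width: 0.029
grip_force: 60.0
```

Request:
{"method": "drive_tool", "body": {"targets": [{"dx": 0, "dy": 0, "dz": -0.6, "ax": 0, "ay": 0, "az": 0, "grip": 1}, {"dx": 0, "dy": 0, "dz": 0, "ax": 0, "ay": 0, "az": 0, "grip": 0.65}, {"dx": 0, "dy": 0, "dz": 0, "ax": 0, "ay": 0, "az": 0, "grip": 0.5}, {"dx": 0, "dy": 0, "dz": 0, "ax": 0, "ay": 0, "az": 0, "grip": 0.2}, {"dx": 0, "dy": 0, "dz": 0, "ax": 0, "ay": 0, "az": 0, "grip": 0}, {"dx": 0, "dy": 0, "dz": 0, "ax": 0, "ay": 0, "az": 0, "grip": 0}, {"dx": 0, "dy": 0, "dz": 0, "ax": 0, "ay": 0, "az": 0, "grip": 0}], "grip_force": 10}}

```text
time_s: 28.02
ee_pos: [0.4247, -0.3, 0.241]
eef_rot: [0.771, 0.637, -0.0, 0.0]
contact_force: [-0.3, -0.4, -0.1]
gripper_width: 0.0792
grip_force: 0.0
```

Request:
{"method": "drive_tool", "body": {"targets": [{"dx": 0, "dy": 0, "dz": 15, "ax": 0, "ay": 0, "az": 0, "grip": 0}, {"dx": 0, "dy": 0, "dz": 30, "ax": 0, "ay": 0, "az": 0, "grip": 0}, {"dx": 0, "dy": 0, "dz": 40, "ax": 0, "ay": 0, "az": 0, "grip": 0}, {"dx": 0, "dy": 0, "dz": 40, "ax": 0, "ay": 0, "az": 0, "grip": 0}, {"dx": 0, "dy": 0, "dz": 35, "ax": 0, "ay": 0, "az": 0, "grip": 0}, {"dx": 0, "dy": 0, "dz": 0, "ax": 0, "ay": 0, "az": 0, "grip": 0}, {"dx": 0, "dy": 0, "dz": 0, "ax": 0, "ay": 0, "az": 0, "grip": 0}], "grip_force": 10}}

```text
time_s: 28.9
ee_pos: [0.4245, -0.2998, 0.4009]
eef_rot: [0.771, 0.637, -0.0, -0.0]
contact_force: [-0.5, -0.6, -0.3]
gripper_width: 0.0939
grip_force: 0.0
```

```bash
python3 - <<'E'
from h import *
np.set_printoptions(precision=4,suppress=True)
s=snap('wrist','w10');t=snap('top','t10');sd=snap('side','s10');print(s['st']['ee_pos'],s['st']['gripper_width'])
g=cv2.cvtColor(s['frame'],cv2.COLOR_RGB2GRAY);m=((g<60)*255).astype(np.uint8);m2=np.zeros_like(m);m2[140:230,225:290]=m[140:230,225:290]
c=max(cv2.findContours(m2,0,1)[0],key=cv2.contourArea);r=cv2.minAreaRect(c);B=np.array([plane(s,*p,.192) for p in cv2.boxPoints(r)])
print(r,B,B.mean(0))
G=g[110:230:2,225:300].astype(int)
for k in G: print(''.join(' .:-=+*#%@'[x*10//256] for x in k))
# side view hook+rack
x=proj(sd,np.array([.424,-.3,.15])).astype(int)
for k in cv2.cvtColor(sd['frame'],cv2.COLOR_RGB2GRAY)[x[1]-25:x[1]+14,x[0]-20:x[0]+20].astype(int): print(''.join(' .:-=+*#%@'[v*10//256] for v in k))
E
```

```text
[ 0.4245 -0.2998  0.4009] 0.09391978724948855
((257.0, 192.0), (46.0, 28.0), 90.0) [[ 0.4141 -0.2757  0.192 ]
 [ 0.4413 -0.2809  0.192 ]
 [ 0.4329 -0.3279  0.192 ]
 [ 0.4046 -0.3225  0.192 ]] [ 0.4232 -0.3017  0.192 ]
-----------------=============----=------=====================+++++++******
-----------------===========-------------========+++++++++=======+++++*****
-----------=---------========------------========+++++++++=========+++*****
--------------------------------=====----=======+++++++++++========+++**###
-----===----------------------=-===============+++++++++++==========++*####
=======-------------------------============================----====++*####
========--------------------------------===================----=====++*####
========-----------------------------------==============--==---====++++***
=========-----------------------------------============----========++++***
=========------------------------------------===-------------=======++++***
============================---------------------------------=======+++++++
==========+###################################
[... 4576 characters left out ...]
===
=================:... ...:------========
===-----===---=+*-. . . .-------========
--------------=+%=..... .-==-------=====
----:::::::::-+#%=......:====--:-----===
--------------+**-.. ...-=====-----=====
====----------=+=:......-===-=======++==
+++=--===--==+***-.....:-========+++++++
+++======-==*%@%%+-::::-========++++=+==
+++========+%@@@%#*==*=====-=====+++====
*++========+@@@@%%%##%#*+===============
**++=======+%@@@%%%%%%%%#*+=============
***+=======+#%@%%%%%%%%%%%+=============
***+==++===++***##**####%%+======+======
***++++++======++=++++****+=============
****++++====-===========================
+++++++===-=-===========----------------
++++++==================---------:---:--
```

The hook hangs upright with its cap at (0.423, −0.302), about −3 mm from the seat. The gripper is clear, so I'm handing in.

```bash
python3 -c "
from workcell import ctrl
print(ctrl.job_done())"
```

```text
the job is handed in; nothing more can be done
None
```

I've handed the job in: by my measurements, the flange basket stands centred in the drain tray with the flange in it, and the hook hangs upright in its rack slot about 3 mm from the seat; no verdict came back on hand-in.

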